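# Set the length stop of the hand mitre saw and hold it

### The arm

A 6-joint arm with a two-finger parallel gripper is mounted at the origin on the work surface. World frame = base frame: x ahead of the robot, y to its left, z up, the work surface at z = 0. Lengths are in m, angles in rad, forces in N, time in s.
With the tool pointing down it reaches from about 0.325 to 0.9 m from the base axis. Payload 6.1 kg.
Tool frame: the origin (TCP) lies midway between the tips of the shut fingers; the grasp point (between the pads) lies 19 mm behind it; z points along the fingers, y is the line along which they close (so a half turn about z gives the same grasp; the last joint's range is limited). The gripper opens to 87 mm and grips with 3 to 60 N. Pads are 19 mm wide; open, the fingers measure 117 mm over their backs; the gripper's body (75 mm by 190 mm) begins 51 mm behind the grasp point.
Start: joints at [0.98, 0.22, 1.526, -0, 1.395, -0.126], TCP at [0.28, 0.559, 0.223] pointing down, gripper open.
Joint ranges: [-2.98, 2.98], [-0.91, 2.08], [0.09, 2.57], [-1.24, 4.39], [0.2, 2.65], [-2.68, 2.68]. Speed limits (rad/s): [2.57, 2.57, 3.01, 3.14, 3.14, 3.14].

### API

Orientations are given as a 3x3 rotation matrix whose columns are the frame's x, y, z axes.
In Python, from rig import sensors, cams, env gives the robot as it stands. The module is installed in compiled form; this text tells all that it offers.
- The arm moves only by the shell command python3 -m creep 'ROWS'. ROWS is JSON, a list of rows, each a list of 7 numbers: the shift along the tool's x, y, z in m, then the turn, a rotation vector about the tool's x, y, z in degrees, then the finger opening in m, from 0 to 0.087. A call has exactly 10 rows; each row shifts and turns the commanded pose from where the row before left it, along the tool's axes as they then stand; what a row does not reach is not made up. A row lasts 1/12 s, in which the tool goes at most 41.7 mm and 7.16 degrees, less where a joint would pass 70% of its speed; a pose out of reach is approached as far as the arm can. A call with a gripper value outside its range is refused whole. The fingers move at their own pace and stop on an object; the grip force is fixed at half the most. Time passes only in rows, so rows that do not move let the fingers close, or fill a call up. It gives the time, the measured TCP pose, the force, the opening and the grip force at its end, in the units of the state.
- sensors.observe(): the state, without advancing time (a new reading comes with each control period).
- cams.grab_frame(name): name is "side" or "top" or "wrist"; returns the picture (400x640x3 uint8, red, green, blue); there is no depth.
- cams.camera_model(name): a dict with "mtx" (3x3 intrinsics, pixels), "rvec" (rotation vector, rad) and "tvec" (3), from world to camera coordinates, as OpenCV has them. Camera axes: x right, y down, z forward; pixel columns grow to the right and rows downward; lengths in m; the calibration is good to about 2 mm. A picture is of the moment at which its call begins: read the wrist's pose just before it. camera_model takes no time and is no camera call; for the wrist camera it gives the pose at the moment of the call.
- env.finish_job(): hands the job in; it is judged then, once.
Trained networks look in the newest picture that a camera, given by its name, has taken for a name from the list of things; names that differ only in an ending like _2 or _b are one class to them, and where a whole thing is asked for, a point or a joint stands for the part that bears it (a point fixed in the world has none). Each returns a list of dicts, best first, with "conf" (0 to 1); they miss things now and then, are a little off and sometimes report something else, mostly with a low value. They report only what shows in the picture. A call takes as long as a camera call. They do not tell look-alikes from the thing itself.
- cams.spot_in(camera, label): "box" ([left, top, right, bottom] as shares, 0 to 1, of the picture: columns of its width, rows of its height, round what is visible of it).
- cams.silhouettes(camera, label): "mask" (400x640 bool, what is visible of it) and "box" ([left, top, right, bottom] as shares, 0 to 1, of the picture: columns of its width, rows of its height, round what is visible of it).
- cams.pinpoint(camera, label): "at" ([column, row] as shares, 0 to 1, of the picture: columns of its width, rows of its height: a listed point, or the origin of a listed thing).
The state is a dict: "time_s": time; "q": joint angles; "qvel": joint speeds; "joint_efforts": joint torques, N m; "ee_pos": TCP position; "ee_rot": TCP orientation; "force": force on the tool from outside, world axes, zero at the start; "ft_torque": the same for the moment, N m; "grip_width": finger opening in m; "grip_force": force on a finger pad.
Only numpy, scipy, OpenCV 4.12 (cv2) and the standard library are available. Lean on these libraries where they do the work, as an engineer would, in place of code of your own. Each camera call takes 0.05 s, during which the arm holds its last target. There are 200 camera calls.

### The job

Take the T-key out of the tool block, put it on the square head of the mitre saw's clamp screw and slacken the screw with it by about a quarter turn anticlockwise, then leave the key standing on the screw. Pinch the block of the length stop and draw its rod straight out of the bore, without forcing it sideways, until the whole red band on the rod is just out. Finish while still gripping the stop there, so that I can tighten the screw, and leave the other things on the bench alone.

Things in the scene. Friction and masses are not known exactly. Their poses are not given: they have to be found in the camera images.
- key_grip (a point): centre of the T-key's orange handle: a flat-sided bar 76 mm long (its y), 22 mm thick (its x, the way to pinch), 28 mm high. The key (0.18 kg, upright, 113 mm tall) starts loose in a well of the wooden tool block, 35 mm deep, 1 mm play; the block's top is 50 mm above the bench, all else on it under 80 mm. Below the handle: a 12 mm shank 57 mm long, then the socket sleeve, 26 mm square, 28 mm long
- key_socket (a point): centre of the open lower end of the key's socket, 99 mm under key_grip: a square hole 15.8 mm wide, 18 mm deep, its sides along the key's x and y, so it fits the screw in four yaws 90 degrees apart
- screw_seat (a point): on the clamp screw's axis, on its round flange (26 mm wide), where a seated key's lower end rests, 54 mm above the bench. From here the square head rises 6 mm, 13 mm wide, sides along this point's x and y, then 3 mm more 11 mm wide, then a 4 mm conical nose. It turns with the screw, on top of the blue housing (50 mm high and wide) along the front of the saw's bed, 110 mm inward of bore_mouth
- clamp_screw (a joint): turn of the captive clamp screw, rad: 0 clamped, growing anticlockwise seen from above, end stop at 1.75. Needs about 0.2 N m and stays where left. It clamps the rod until about 0.4; past about 1 counts as slackened. The key has about 0.2 rad of play on it each way, so it turns the screw up to 0.4 rad less than its own turn: turn the key 1.4 to 1.7 rad
- bore_mouth (a point): centre of the mouth of the square bore (13 mm wide, 280 mm long) in the end face of the blue housing, 28 mm above the bench. Its x is the bore's axis, level, pointing out; z up. Fixed. The housing reaches 25 mm to the +y side; on the -y side lie the saw's aluminium bed (55 mm high) and fence (100 mm high)
- stop_grip (a point): where to pinch the length stop's aluminium block: mid-thickness, 52 mm above the rod's axis, 80 mm above the bench. x points out of the bore, z up. The block is 14 mm thick (x, the way to pinch), reaches 22 mm to -y, 34 mm to +y, 25 mm above and 68 mm below this point; an 8 mm thick arm goes on to 84 mm at -y, its top 10 mm above this point. Starts 60 to 90 mm outside the bore's mouth
- band_end (a point): on the rod's axis, at the red band's end farther from the block: 137 mm behind stop_grip along the rod. The band is 8 mm wide, hidden in the bore at first; it is just out when this point is 0 to 8 mm outside bore_mouth. The rod: square steel, 12 mm wide, 330 mm long; with the block 0.44 to 0.69 kg. Oiled: slackened, it lies level in the bore and slides at 1 to 3 N
- glue: bystander: white glue bottle, 54 mm wide, 150 mm high; origin under its centre
- mushroom: bystander: plywood mushroom house with a red cap on a base 60 x 140 mm, 153 mm high; origin under its centre
- butterfly: bystander: plywood butterfly lying flat, about 100 x 130 mm, 6 mm thick; origin under its centre
- pine_block: bystander: pine block 60 x 110 x 45 mm; origin under its centre
- pencil_mug: bystander: blue cup, 72 mm wide, 85 mm high; origin under its centre
- drill: bystander: red cordless drill lying on its side, about 250 x 190 mm, 62 mm high; origin under its motor
- stop_rod: the whole length stop (rod and block, loose in the bore); origin on the rod's axis at the block's inner face, x out of the bore, z up
- key: the whole T-key; origin at key_socket, z up along the shank, y along the handle
- mitre_saw: the hand mitre saw, fixed, with a saw lying in its guides 300 mm inward of the bore's mouth (up to 210 mm high); origin on the bench under the end of its bed, x as bore_mouth, 55 mm to the -y side of it
Things that resemble listed ones, but are neither listed nor needed, are in the scene too. Leave any blue or purple look-alike of the key alone.

How it is judged:
By the outcome, as a careful person would: the job done as asked, in the order asked, and still so for the second after the job is handed in, while the arm keeps its last pose, push and grip.
It also fails if it takes over 48 s, if anything falls off the work surface, if the arm or the gripper's body presses on something with over 40 N, if the wrist force passes 120 N, or if a joint passes its speed limit or range.

## Working session

There is one attempt and no reset: what is moved stays moved. The work goes in short steps, Python scripts to look and compute and a shell command to move; the robot and the scene stay as the last step left them, time stands still between calls to the robot, and variables do not carry over. Pictures are saved under pics/ and viewed, at most 10 in all, crops included, and the job is handed in when it is done.

```bash
mkdir -p pics
cat > h.py <<'E'
import numpy as np, cv2
from rig import sensors, cams, env
def P(cam):
    m=cams.camera_model(cam); K=np.array(m["mtx"],float); R=cv2.Rodrigues(np.array(m["rvec"],float))[0]; t=np.array(m["tvec"],float).ravel()
    return K,R,t
def ray(cam,px,M=None):
    K,R,t=M or P(cam); d=R.T@np.linalg.solve(K,[px[0],px[1],1.]); return -R.T@t, d/np.linalg.norm(d)
def proj(cam,X,M=None):
    K,R,t=M or P(cam); p=K@(R@np.array(X)+t); return p[:2]/p[2]
def atz(cam,px,z,M=None):
    o,d=ray(cam,px,M); return o+d*(z-o[2])/d[2]
def tri(rays):
    A=np.zeros((3,3));b=np.zeros(3)
    for o,d in rays:
        Q=np.eye(3)-np.outer(d,d);A+=Q;b+=Q@o
    X=np.linalg.solve(A,b); return X,[np.linalg.norm((np.eye(3)-np.outer(d,d))@(X-o)) for o,d in rays]
def save(img,name): cv2.imwrite("pics/"+name,cv2.cvtColor(img,cv2.COLOR_RGB2BGR))
E
python3 - <<'E'
from h import *
np.set_printoptions(precision=3,suppress=True)
a=cams.grab_frame("side");b=cams.grab_frame("top")
save(a,"side0.png");save(b,"top0.png")
for c in("side","top"):
    for l in["key_grip","key_socket","screw_seat","bore_mouth","stop_grip","mitre_saw"]:
        print(c,l,[(round(r["conf"],2),np.round(np.array(r["at"])*[640,400],1)) for r in cams.pinpoint(c,l)][:5])
    print(c,-P(c)[1].T@P(c)[2])
s=sensors.observe();print(s["time_s"],s["ee_pos"],s["ee_rot"],s["force"])
E
```

```text
side key_grip [(0.87, array([166.6, 152.4])), (0.7, array([230.3, 139. ])), (0.61, array([275. , 174.4]))]
side key_socket [(0.79, array([280.8, 210.2])), (0.78, array([239.2, 180.9])), (0.73, array([174.8, 187.3]))]
side screw_seat [(0.71, array([384.6, 300. ])), (0.71, array([369.1, 261.3])), (0.51, array([469.4, 237.2]))]
side bore_mouth [(0.65, array([370.8, 262.2])), (0.57, array([351.7, 266. ]))]
side stop_grip [(0.68, array([322.9, 215.2]))]
side mitre_saw [(0.75, array([231.8, 139. ])), (0.73, array([371.6, 262. ]))]
side [ 0.103 -0.426  0.758]
top key_grip [(0.81, array([286.3, 213. ])), (0.8, array([227.3, 223.6])), (0.6, array([188.7, 283.6]))]
top key_socket [(0.81, array([233.6, 231.3])), (0.61, array([205.3, 279.9])), (0.59, array([289.1, 217.6]))]
top screw_seat [(0.49, array([446.9, 220.2]))]
top bore_mouth [(0.56, array([390.4, 216.7]))]
top stop_grip [(0.92, array([355.8, 209.6]))]
top mitre_saw [(0.66, array([388.3, 190.3]))]
top [0.445 0.159 0.896]
0.7 [0.28  0.559 0.223] [[-0.894  0.448  0.   ]
 [ 0.448  0.894  0.   ]
 [-0.     0.    -1.   ]] [ 0.356 -0.541  0.098]
```

View pics/side0.png

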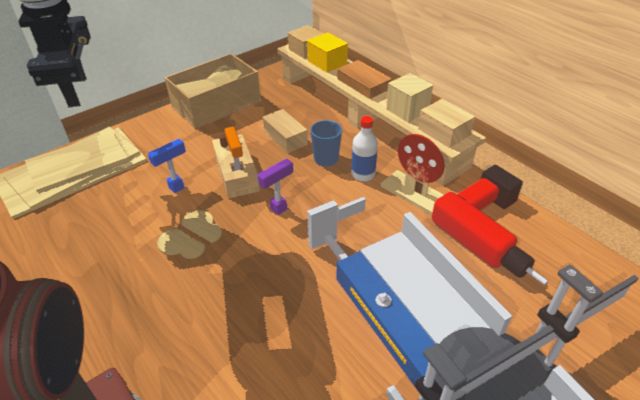

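View pics/top0.png

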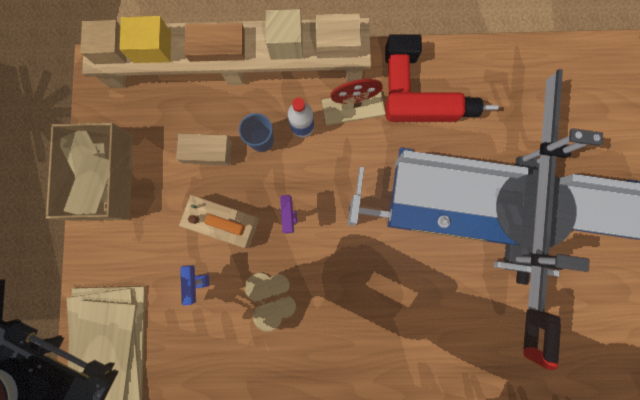

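The side view shows three T-keys: blue at (167,152), orange at (232,138) in the wooden block, and purple at (275,174). In the top view they are at (188,284), (224,224) and (287,213). The orange one in the tool block matches the description. The screw is at side (384,300) and top (445,221), and the stop block is at side (323,215) and top (356,209).

Run:
```python
from h import *
np.set_printoptions(precision=4,suppress=True)
S=P("side");T=P("top")
for n,a,b in[("grip",(230.3,139),(227.3,223.6)),("socket",(239.2,180.9),(233.6,231.3)),("seat",(384.6,300),(446.9,220.2)),("mouth",(351.7,266),(390.4,216.7)),("stop",(322.9,215.2),(355.8,209.6))]:
    X,e=tri([ray("side",a,S),ray("top",b,T)]);print(n,X,e)
for c in("side","top"):
    im=cv2.cvtColor(cv2.imread(f"pics/{c}0.png"),cv2.COLOR_BGR2HSV)
    m=cv2.inRange(im,(5,190,140),(16,255,255)); 
    n,l,st,ce=cv2.connectedComponentsWithStats(m); 
    for i in range(1,n):
        if st[i,4]>60: 
            print(c,st[i],ce[i])
            if abs(ce[i][0]-228)<25 and 120<ce[i][1]<240:
                p=cv2.boxPoints(cv2.minAreaRect(np.argwhere(l==i)[:,::-1].astype(np.float32)));print(p)
                if c=="top":
                    w=np.array([atz(c,q,.145,T) for q in p]);print(w)
# bed/housing yaw from the housing front bottom edge in top: print dirs for axes
print(atz("top",(390,227),.05,T),atz("top",(520,243),.05,T), atz("top",(400,150),.055,T))
b=cv2.imread("pics/top0.png"); s=cv2.resize(b[180:260,160:260],None,fx=4,fy=4,interpolation=2)
s2=cv2.resize(b[140:250,340:480],None,fx=4,fy=4,interpolation=2)
H=np.zeros((440,960,3),np.uint8);H[:320,:400]=s;H[:440,400:960]=s2;cv2.imwrite("pics/c1.png",cv2.resize(H,(800,367)))
```

```text
grip [0.494  0.3494 0.1217] [np.float64(0.003626325580717855), np.float64(0.003626325580717901)]
socket [ 0.4933  0.3593 -0.0003] [np.float64(0.006651069599046415), np.float64(0.00665106959904639)]
seat [ 0.4967 -0.1031  0.0541] [np.float64(0.0011622945143123723), np.float64(0.001162294514312263)]
mouth [0.5152 0.0069 0.0203] [np.float64(0.005509660484795579), np.float64(0.005509660484795626)]
stop [0.5227 0.0911 0.0827] [np.float64(0.0004985312295208354), np.float64(0.0004985312295207606)]
side [224 127  18  30 328] [232.8384 141.0244]
[[222.5 128.5]
 [233.6 124.8]
 [243.4 154.2]
 [232.3 157.9]]
[0.4863 0.017  0.05  ] [ 0.4458 -0.2564  0.05  ] [ 0.6527 -0.0115  0.055 ]
```

View pics/c1.png

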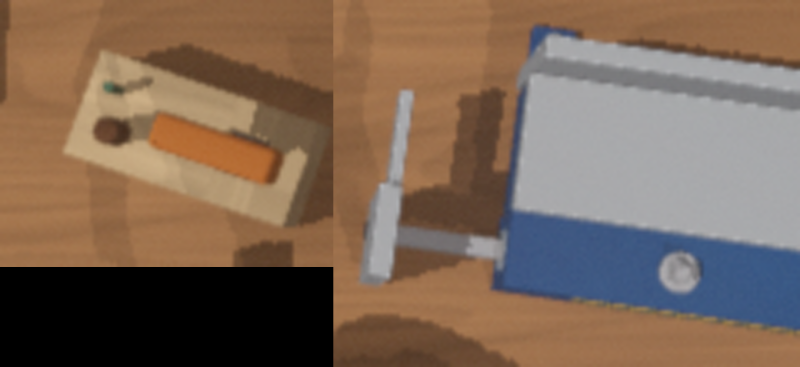

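The orange key's handle runs along world yaw of about 74°. I'm moving above it and turning to the pinch direction.

```bash
python3 -m creep '[[-0.0356,-0.0115,0,0,0,0,0.087],[-0.0356,-0.0115,0,0,0,0,0.087],[-0.0356,-0.0115,0,0,0,0,0.087],[-0.0356,-0.0115,0,0,0,0,0.087],[-0.0356,-0.0115,0,0,0,0,0.087],[-0.0356,-0.0115,0,0,0,0,0.087],[-0.0356,-0.0115,0,0,0,0,0.087],[-0.0356,-0.0115,0,0,0,0,0.087],[0,0,0,0,0,7,0.087],[0,0,0,0,0,7,0.087]]'
python3 -m creep '[[0,0,0,0,0,7,0.087],[0,0,0,0,0,7,0.087],[0,0,0,0,0,7,0.087],[0,0,0,0,0,7,0.087],[0,0,0,0,0,7,0.087],[0,0,0,0,0,7,0.087],[0,0,0,0,0,7,0.087],[0,0,0,0,0,7,0.087],[0,0,0,0,0,7,0.087],[0,0,0,0,0,2,0.087]]'
python3 - <<'E'
from h import *
np.set_printoptions(precision=4,suppress=True)
s=sensors.observe();M=P("wrist");save(cams.grab_frame("wrist"),"w1.png")
print(s["time_s"],s["ee_pos"],s["ee_rot"],-M[1].T@M[2],M[1][2],s["q"],s["force"])
for l in["key_grip","key_socket"]: print(l,[(round(r["conf"],2),np.round(np.array(r["at"])*[640,400],1)) for r in cams.pinpoint("wrist",l)][:4])
im=cv2.cvtColor(cv2.imread("pics/w1.png"),cv2.COLOR_BGR2HSV);m=cv2.inRange(im,(5,190,120),(16,255,255))
cv2.imwrite("pics/m1.png",m)
n,l,st,ce=cv2.connectedComponentsWithStats(m)
for i in range(1,n):
    if st[i,4]>200:
        r=cv2.minAreaRect(np.argwhere(l==i)[:,::-1].astype(np.float32));print(r,cv2.boxPoints(r)); print([atz("wrist",q,.128,M)[:2] for q in cv2.boxPoints(r)])
E
```

```text
time_s: 1.53
ee_pos: [0.4953, 0.3467, 0.2225]
ee_rot: [[-0.753, 0.658, 0.0], [0.658, 0.753, -0.0], [-0.0, 0.0, -1.0]]
force: [-0.2, 1.1, 0.9]
grip_width: 0.0871
grip_force: 0.0
time_s: 2.37
ee_pos: [0.4935, 0.3488, 0.2226]
ee_rot: [[0.276, 0.961, 0.0], [0.961, -0.276, 0.0], [0.0, 0.0, -1.0]]
force: [-0.2, 0.0, -0.3]
grip_width: 0.0871
grip_force: 0.0
2.3667 [0.4935 0.3488 0.2226] [[ 0.2755  0.9613  0.0001]
 [ 0.9613 -0.2755  0.0001]
 [ 0.0001  0.0001 -1.    ]] [0.5133 0.4187 0.3857] [-0.0722 -0.2538 -0.9646] [0.4848 0.1714 1.5828 0.     1.3873 0.764 ] [-0.233   0.0297 -0.3025]
key_grip [(0.82, array([318.1, 183.9])), (0.7, array([365.3, 281.9])), (0.58, array([182.5, 138.4]))]
key_socket [(0.91, array([213.8, 134.4])), (0.9, array([317.4, 168.9])), (0.68, array([355.8, 241.2]))]
((318.8305969238281, 185.37619018554688), (23.081045150756836, 80.34908294677734), 3.6913859844207764) [[304.7275 224.7244]
 [309.9005 144.542 ]
 [332.9337 146.028 ]
 [327.7607 226.2104]]
[array([0.4739, 0.3245]), array([0.4998, 0.3953]), array([0.519 , 0.3885]), array([0.4945, 0.3171])]
```

View pics/w1.png

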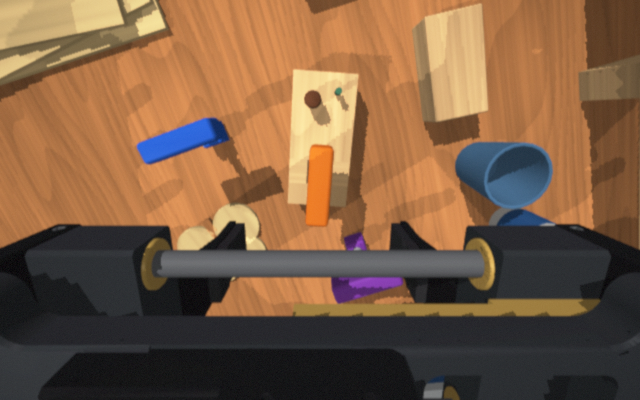

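The wrist view shows the orange key at (319,185) in the wooden block. Blue is at (183,140) and purple at (365,280), so the choice holds.

Run:
```python
from h import *
np.set_printoptions(precision=4,suppress=True)
W=ray("wrist",(318.6,184.8));
for sp in[(230.3,139),(232.8,141)]:
  for tp in[(227.3,223.6),(224.5,224.4)]:
    print(tri([W,ray("side",sp),ray("top",tp)]), tri([W,ray("side",sp)])[0],tri([W,ray("top",tp)])[0])
print(atz("wrist",(318.6,184.8),.12))
```

```text
(array([0.4957, 0.3535, 0.1165]), [np.float64(0.0021629744255229457), np.float64(0.003776086981517659), np.float64(0.004904947501492155)]) [0.4951 0.3564 0.1172] [0.497  0.3523 0.1038]
(array([0.4954, 0.3556, 0.117 ]), [np.float64(0.0010538210140982188), np.float64(0.0021079401751713293), np.float64(0.0014686808171966322)]) [0.4951 0.3564 0.1172] [0.4962 0.355  0.1139]
(array([0.497 , 0.3526, 0.1116]), [np.float64(0.0019850590648039343), np.float64(0.0011810351263019676), np.float64(0.0027205407717499305)]) [0.4967 0.3543 0.112 ] [0.497  0.3523 0.1038]
(array([0.4966, 0.3547, 0.1121]), [np.float64(0.0004939610324959631), np.float64(0.0009344752797859863), np.float64(0.000748919828488356)]) [0.4967 0.3543 0.112 ] [0.4962 0.355  0.1139]
[0.4966 0.3564 0.12  ]
```

```bash
python3 -m creep '[[0.0066,0.0012,0.01,0,0,3,0.087],[0,0,0.02,0,0,0,0.06],[0,0,0.02,0,0,0,0.06],[0,0,0.02,0,0,0,0.06],[0,0,0.02,0,0,0,0.06],[0,0,0.02,0,0,0,0.06],[0,0,0.0175,0,0,0,0.06],[0,0,0,0,0,0,0.06],[0,0,0,0,0,0,0.015],[0,0,0,0,0,0,0.01]]'
python3 -m creep '[[0,0,0,0,0,0,0.01],[0,0,0,0,0,0,0.01],[0,0,0,0,0,0,0.01],[0,0,0,0,0,0,0.01],[0,0,0,0,0,0,0.01],[0,0,0,0,0,0,0.01],[0,0,0,0,0,0,0.01],[0,0,0,0,0,0,0.01],[0,0,0,0,0,0,0.01],[0,0,0,0,0,0,0.01]]'
```

```text
time_s: 3.35
ee_pos: [0.4971, 0.3552, 0.0963]
ee_rot: [[0.319, 0.948, 0.001], [0.948, -0.319, 0.001], [0.001, 0.001, -1.0]]
force: [1.3, -0.1, 0.2]
grip_width: 0.0529
grip_force: 0.0
time_s: 4.18
ee_pos: [0.4967, 0.355, 0.0956]
ee_rot: [[0.319, 0.948, 0.001], [0.948, -0.319, 0.0], [0.001, 0.0, -1.0]]
force: [-0.0, -0.3, 5.9]
grip_width: 0.0215
grip_force: 29.8
```

```bash
python3 -m creep '[[0,0,-0.005,0,0,0,0.01],[0,0,-0.01,0,0,0,0.01],[0,0,-0.015,0,0,0,0.01],[0,0,-0.015,0,0,0,0.01],[0,0,-0.015,0,0,0,0.01],[0,0,-0.02,0,0,0,0.01],[0,0,-0.02,0,0,0,0.01],[0,0,-0.02,0,0,0,0.01],[0,0,-0.015,0,0,0,0.01],[0,0,0,0,0,0,0.01]]'
python3 - <<'E'
from h import *
np.set_printoptions(precision=4,suppress=True)
s=sensors.observe();print(s["ee_pos"],s["ft_torque"])
M={c:P(c) for c in("wrist","side","top")}
for c in M: save(cams.grab_frame(c),c+"2.png")
for c in M:
  for l in["key_grip","key_socket","screw_seat","stop_grip"]: print(c,l,[(round(r["conf"],2),np.round(np.array(r["at"])*[640,400],1)) for r in cams.pinpoint(c,l)][:4])
X=s["ee_pos"]+[0,0,.019]
for c in M: print(c,proj(c,X,M[c]),proj(c,X-[0,0,.099],M[c]))
E
```

```text
time_s: 5.02
ee_pos: [0.4981, 0.3557, 0.2346]
ee_rot: [[0.319, 0.948, 0.006], [0.948, -0.319, 0.003], [0.005, 0.004, -1.0]]
force: [1.5, 0.4, -1.6]
grip_width: 0.0216
grip_force: 29.8
[0.4981 0.3557 0.2346] [-0.1049  0.0285 -0.0711]
wrist key_grip [(0.94, array([186.2, 153.6])), (0.67, array([315. , 253.1]))]
wrist key_socket [(0.73, array([216.2, 144.1])), (0.61, array([355.4, 242.9])), (0.15, array([466.1, 157.6]))]
wrist screw_seat []
wrist stop_grip []
side key_grip [(0.76, array([225.9,  81.7])), (0.65, array([274.6, 174.9])), (0.64, array([167.9, 150.5]))]
side key_socket [(0.98, array([178.4, 187.3])), (0.8, array([230.3, 131.3])), (0.72, array([285.1, 135.7])), (0.66, array([280.4, 210. ]))]
side screw_seat [(0.65, array([191.2, 235.3])), (0.57, array([387. , 299.3]))]
side stop_grip [(0.72, array([324.7, 215.5])), (0.49, array([284.4, 136.8]))]
top key_grip [(0.84, array([287.6, 213.8])), (0.74, array([207.7, 220.6]))]
top key_socket [(0.8, array([290.5, 221. ])), (0.73, array([221.2, 226.4]))]
top screw_seat [(0.64, array([261.2, 139.9])), (0.6, array([448. , 219.5])), (0.29, array([351.9, 212.3]))]
top stop_grip [(0.79, array([355.3, 207.7]))]
wrist [317.9719 252.0493] [317.2468 200.4371]
side [223.5419  80.3199] [230.1295 123.5564]
top [202.7233 218.1644] [218.7273 222.135 ]
```

View pics/wrist2.png

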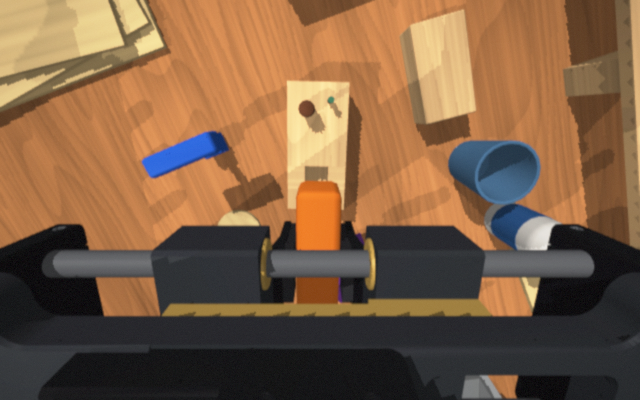

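The key is out of the block, upright and centred between the pads, with the handle's far end at (318,183). Next I check its offset along the handle and plan the viewing pose.

Run:
```python
from h import *
np.set_printoptions(precision=4,suppress=True)
s=sensors.observe();R=np.array(s["ee_rot"]);t=np.array(s["ee_pos"]);M=P("wrist")
for zz in(.012,.014,.016):
  for off in(.034,.038,.042): print(zz,off,proj("wrist",t+R@[off,0,-.019-zz],M))
for d in(.06,.08,.1,.12): # seat rel: head z .063
  print(d,proj("wrist",[*(t+R[:,0]*d)[:2],.06],M))
S=cv2.imread("pics/side2.png")[60:150,180:270];T=cv2.imread("pics/top2.png")[170:270,160:290]
H=np.zeros((400,780,3),np.uint8);H[:360,:360]=cv2.resize(S,None,fx=4,fy=4);t2=cv2.resize(T,None,fx=3.2,fy=3.2);H[:t2.shape[0],364:364+t2.shape[1]]=t2;cv2.imwrite("pics/c2.png",H)
```

```text
0.012 0.034 [317.8566 198.3563]
0.012 0.038 [317.8588 190.1744]
0.012 0.042 [317.8611 181.865 ]
0.014 0.034 [317.8635 199.5615]
0.014 0.038 [317.8658 191.2718]
0.014 0.042 [317.8682 182.8511]
0.016 0.034 [317.8706 200.8015]
0.016 0.038 [317.873  192.4011]
0.016 0.042 [317.8755 183.866 ]
0.06 [317.576 125.37 ]
0.08 [317.5761 106.673 ]
0.1 [317.5763  87.3474]
0.12 [317.5765  67.3609]
```

View pics/c2.png

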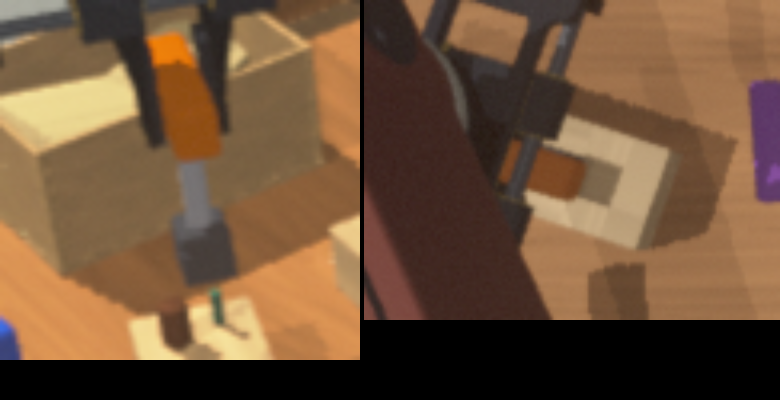

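Run:
```python
from h import *
from scipy.optimize import least_squares
np.set_printoptions(precision=4,suppress=True)
s=sensors.observe();R=np.array(s["ee_rot"]);t=np.array(s["ee_pos"]);S=P("side");W=P("wrist")
c=lambda u,v:(180+u/4,60+v/4)
# key-frame pts (x along tool x, y along tool y, z up)
pts=[((-13,-13,0),c(181,285)),((-13,13,0),c(237,277)),((-13,-13,28),c(174,214)),((-38,-11,85),c(165,160)),((-38,11,85),c(220,155))]
def pos(p,q):
    p=np.array(p)/1000; a=q[2]; x,z=p[0],p[2]-.099
    return t+R@[q[0]+x*np.cos(a)-z*np.sin(a),p[1]+q[3],-.019-q[1]-(x*np.sin(a)+z*np.cos(a))]
def f(q):
    r=[proj("side",pos(p,q),S)+q[4:6]-u for p,u in pts]+[[(proj("wrist",pos((38,0,113),q),W)[1]-182)/2]]
    return np.concatenate(r+[np.array(q[4:6])/1.5,[q[1]*200,q[3]*1000,q[0]*200,q[2]*10]])
r=least_squares(f,np.zeros(6));print(r.x,np.round(r.fun,1))
for q in([0]*6,): print(np.round(f(q),1))
im=cv2.imread("pics/side2.png")
```

```text
[ 0.0039 -0.0006 -0.0074  0.      0.4423 -0.0964] [-0.1 -1.2 -1.4 -1.9 -0.2  4.9  1.8 -0.3 -0.4 -1.4  0.2  0.3 -0.1 -0.1
  0.   0.8 -0.1]
[-0.2 -0.4 -1.5 -1.2 -0.3  5.7  1.8  0.7 -0.4 -0.4  4.6  0.   0.   0.
  0.   0.   0. ]
```

```bash
python3 -m creep '[[-0.02,0.0056,0,0,0,0,0.01],[-0.038,0.0107,0,0,0,0,0.01],[-0.038,0.0107,0,0,0,0,0.01],[-0.038,0.0107,0,0,0,0,0.01],[-0.038,0.0107,0,0,0,0,0.01],[-0.038,0.0107,0,0,0,0,0.01],[-0.038,0.0107,0,0,0,0,0.01],[-0.038,0.0107,0,0,0,0,0.01],[-0.038,0.0107,0,0,0,0,0.01],[-0.038,0.0107,0,0,0,0,0.01]]'
python3 -m creep '[[-0.038,0.0107,0,0,0,0,0.01],[-0.038,0.0107,0,0,0,0,0.01],[-0.038,0.0107,0,0,0,0,0.01],[-0.025,0.007,0,0,0,0,0.01],[-0.015,0.005,0,0,0,0,0.01],[0,0,0,0,0,0,0.01],[0,0,0,0,0,0,0.01],[0,0,0,0,0,0,0.01],[0,0,0,0,0,0,0.01],[0,0,0,0,0,0,0.01]]'
python3 - <<'E'
from h import *
np.set_printoptions(precision=4,suppress=True)
s=sensors.observe();print(s["ee_pos"],s["time_s"],s["q"])
M=P("wrist");im=cams.grab_frame("wrist");save(im,"w3.png")
for l in["screw_seat","stop_grip","bore_mouth"]: print(l,[(round(r["conf"],2),np.round(np.array(r["at"])*[640,400],1),atz("wrist",np.array(r["at"])*[640,400],{"screw_seat":.054,"stop_grip":.08,"bore_mouth":.028}[l],M)) for r in cams.pinpoint("wrist",l)][:3])
p=proj("wrist",[.4967,-.1031,.06],M);print(p)
u,v=p.astype(int);a=im[0:400,0:640];z=im[max(0,v-40):v+40,u-50:u+50]
H=np.zeros((400,500,3),np.uint8);z=cv2.resize(z,None,fx=5,fy=5,interpolation=cv2.INTER_CUBIC);H[:z.shape[0],:z.shape[1]]=z[:400]
save(np.hstack([cv2.resize(im,(300,188)).repeat(1,0),]),"w3s.png")
F=np.zeros((400,800,3),np.uint8);F[:188,:300]=cv2.resize(im,(300,188));F[:,300:]=H;save(F,"c3.png");print(u-50,max(0,v-40))
E
```

```text
time_s: 6.6
ee_pos: [0.477, -0.0225, 0.2305]
ee_rot: [[0.319, 0.948, 0.001], [0.948, -0.319, -0.0], [0.0, 0.001, -1.0]]
force: [0.7, -0.1, -1.1]
grip_width: 0.0216
grip_force: 29.8
time_s: 7.43
ee_pos: [0.4701, -0.1797, 0.2301]
ee_rot: [[0.318, 0.948, 0.0], [0.948, -0.318, 0.0], [0.0, 0.0, -1.0]]
force: [-0.3, 0.1, -1.4]
grip_width: 0.0219
grip_force: 29.8
[ 0.4701 -0.1797  0.2301] 7.4333 [-0.522  -0.0794  1.8284  0.0002  1.3926 -0.1985]
screw_seat [(0.65, array([314.6,  99.6]), array([ 0.4949, -0.0955,  0.054 ]))]
stop_grip []
bore_mouth []
[318.3547 105.7276]
268 65
```

View pics/c3.png

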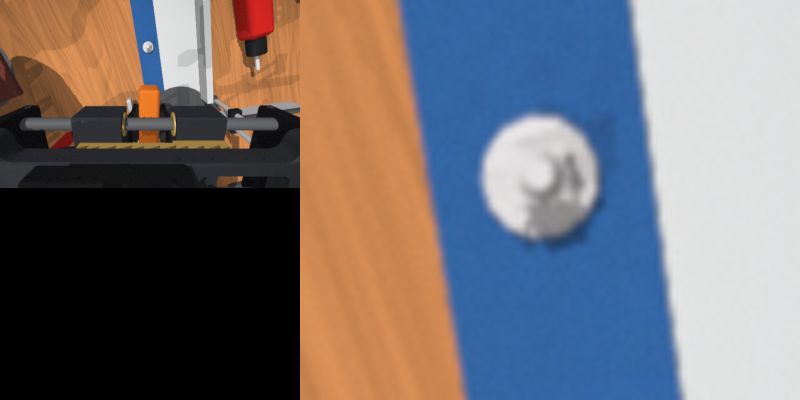

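The screw's flange is at wrist pixel (316,100.6), with its nose at (317,99). The head's yaw is hard to read at this contrast, so I'll enhance the crop.

Run:
```python
from h import *
np.set_printoptions(precision=4,suppress=True)
M=P("wrist")
print("flange",atz("wrist",(316.2,100.6),.054,M),"nose",atz("wrist",(317,99),.067,M))
for a in[((405,0),(465,400)),((632,0),(682,400))]:
    w=[atz("wrist",(268+(u-300)/5,65+v/5),.05,M) for u,v in a];d=w[0]-w[1];print(w,np.degrees(np.arctan2(d[1],d[0])))
im=cv2.imread("pics/w3.png");g=im[84:118,299:335].astype(float).mean(2)
z=cv2.resize(g,None,fx=16,fy=16,interpolation=cv2.INTER_CUBIC);z=np.clip((z-110)/(245-110),0,1)**2.5*255
cv2.imwrite("pics/c4.png",z)
```

```text
flange [ 0.4962 -0.0976  0.054 ] nose [ 0.4975 -0.0968  0.067 ]
[array([ 0.48  , -0.0529,  0.05  ]), array([ 0.4636, -0.1387,  0.05  ])] 79.1861013403038
[array([ 0.527 , -0.0686,  0.05  ]), array([ 0.5117, -0.1549,  0.05  ])] 79.98201476215239[ WARN:0@0.154] global loadsave.cpp:1063 imwrite_ Unsupported depth image for selected encoder is fallbacked to CV_8U.
```

View pics/c4.png

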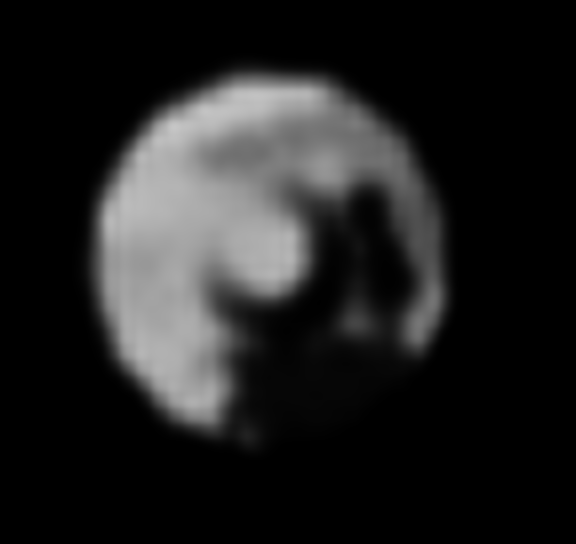

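Run:
```python
from h import *
np.set_printoptions(precision=4,suppress=True)
rays=[ray("wrist",(316.2,100.6))]
for c,(x0,y0,x1,y1) in(("top",(435,212,455,232)),("side",(372,288,398,312))):
    im=cv2.imread(f"pics/{c}0.png");h=cv2.cvtColor(im,cv2.COLOR_BGR2HSV)[y0:y1,x0:x1]
    m=(h[...,1]<110).astype(np.uint8);n,l,st,ce=cv2.connectedComponentsWithStats(m);i=1+np.argmax(st[1:,4])
    p=np.array([x0,y0])+st[i,:2]+st[i,2:4]/2-.5;print(c,st[i],p,atz(c,p,.054));
    if c=="top":rays.append(ray(c,p))
print(tri(rays))
```

```text
top [  2   3  14  14 151] [443.5 221.5] [ 0.4951 -0.0965  0.054 ]
side [  3   4  17  16 206] [383.  299.5] [ 0.4943 -0.1002  0.054 ]
(array([ 0.4958, -0.0975,  0.0503]), [np.float64(0.000509996439383144), np.float64(0.0005099964393831374)])
```

```bash
python3 -m creep '[[0,0,0,0,0,-5.8,0.01],[0,0,0,0,0,-5.8,0.01],[0.02,0.0038,0,0,0,0,0.01],[0.0219,0.0039,0,0,0,0,0.01],[0.02,0.0038,0.01,0,0,0,0.01],[0.02,0.0038,0.02,0,0,0,0.01],[0,0,0.02,0,0,0,0.01],[0,0,0.02,0,0,0,0.01],[0,0,0,0,0,0,0.01],[0,0,0,0,0,0,0.01]]'
python3 - <<'E'
from h import *
np.set_printoptions(precision=4,suppress=True)
s=sensors.observe();print(s["ee_pos"],s["q"])
a=cams.grab_frame("side");save(a,"side4.png");b=cams.grab_frame("top");save(b,"top4.png")
R=np.array(s["ee_rot"]);t=np.array(s["ee_pos"])
g=[t+R@[.003+x,y,-.019+.099] for x,y in((0,0),(-.013,-.013),(-.013,.013),(.013,-.013),(.013,.013))]
for X in g: print(proj("side",X),proj("top",X))
z=cv2.resize(a[200:320,310:450],None,fx=5,fy=5,interpolation=cv2.INTER_CUBIC)
save(z,"c5.png")
E
```

```text
time_s: 8.47
ee_pos: [0.4943, -0.1008, 0.1592]
ee_rot: [[0.122, 0.993, -0.003], [0.993, -0.122, 0.001], [0.001, -0.003, -1.0]]
force: [-0.5, -0.0, -1.9]
grip_width: 0.0218
grip_force: 29.8
[ 0.4943 -0.1008  0.1592] [-0.3576 -0.0114  1.8998 -0.      1.2561 -0.2354]
[383.1765 289.2119] [447.8007 220.9797]
[381.5893 298.4447] [453.7623 227.8777]
[394.5771 291.2923] [454.4665 215.3385]
[371.8615 287.1472] [441.1124 226.6398]
[384.7144 280.2657] [441.8667 214.1136]
```

View pics/c5.png

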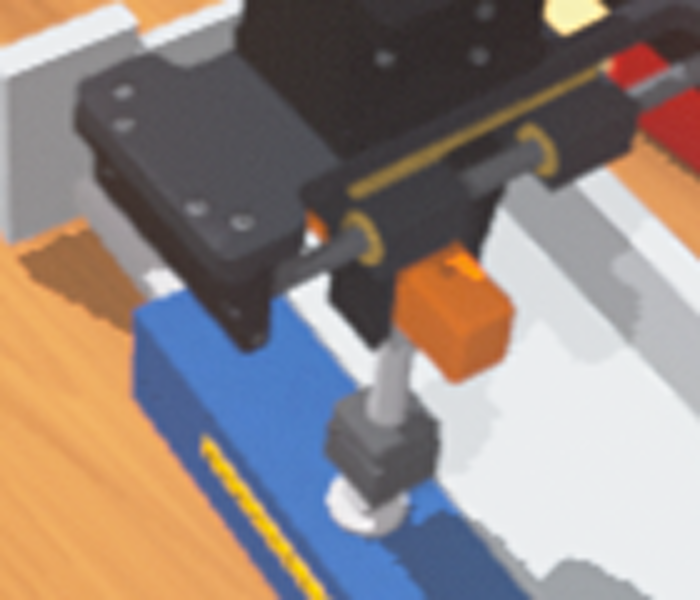

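The socket hangs just above the flange: its lower front corner is at side pixel (385,302), about 3 px right of and below the prediction. I compare both within the side camera.

Run:
```python
from h import *
np.set_printoptions(precision=4,suppress=True)
R=np.array(sensors.observe()["ee_rot"])
for z in(.0702,.0752,.0792):
    for sp in((383,299.5),(383,300.5)):
        d=atz("side",(386.6,292.6),z)-atz("side",sp,.054);print(z,sp,"socket-seat world",d,"tool",R.T@[d[0],d[1],0])
```

```text
0.0702 (383, 299.5) socket-seat world [ 0.0049 -0.0015  0.0162] tool [-0.0009  0.0051  0.    ]
0.0702 (383, 300.5) socket-seat world [ 0.0063 -0.0001  0.0162] tool [0.0007 0.0063 0.    ]
0.0752 (383, 299.5) socket-seat world [ 0.002  -0.0039  0.0212] tool [-0.0036  0.0025  0.    ]
0.0752 (383, 300.5) socket-seat world [ 0.0034 -0.0024  0.0212] tool [-0.002   0.0037  0.    ]
0.0792 (383, 299.5) socket-seat world [-0.0003 -0.0057  0.0252] tool [-0.0057  0.0004  0.    ]
0.0792 (383, 300.5) socket-seat world [ 0.0011 -0.0043  0.0252] tool [-0.0042  0.0016  0.    ]
```

Run:
```python
from h import *
from scipy.optimize import least_squares
from scipy.spatial.transform import Rotation as Ro
np.set_printoptions(precision=4,suppress=True)
s=sensors.observe();R=np.array(s["ee_rot"]);t=np.array(s["ee_pos"]);S=P("side")
c=lambda u,v:np.array((310+u/5,200+v/5))-.4
sh=np.array((383,300))-proj("side",(.4957,-.0973,.054),S);print("shift",sh)
pts=[((-38,-11,85),c(455,382)),((-38,11,85),c(511,345)),((-13,-13,0),c(375,510)),((-13,13,0),c(437,470)),((13,-13,0),c(328,455)),((-13,13,28),c(440,418)),((13,-13,28),c(335,395))]
def pos(p,q):
    v=Ro.from_rotvec([0,q[3],0]).apply(np.array(p)/1000-[0,0,.099])  # key frame, z up
    return t+R@[q[0]+v[0],q[1]+v[1],-.019-q[2]-v[2]]
def f(q,w): return np.concatenate([proj("side",pos(p,q),S)+sh*w-u for p,u in pts]+[[q[1]*1000,q[2]*100,q[3]*10]])
for w in(0,1):
    r=least_squares(f,np.zeros(4),args=(w,));print(w,r.x,np.round(r.fun,1));X=pos((0,0,0),r.x);print(X,R.T@(np.array([.4957,-.0973,0])-X)[:3])
```

```text
shift [0.6159 2.0987]
0 [ 0.0019 -0.0001 -0.0043  0.0402] [-0.9 -0.  -0.2  0.9  0.2 -0.5  0.8  0.2 -0.2 -0.5  1.5 -0.6 -0.9  0.3
 -0.1 -0.4  0.4]
[ 0.4957 -0.1039  0.0772] [ 0.0066 -0.001   0.0772]
1 [ 0.0037 -0.     -0.0013  0.037 ] [-0.9 -0.1 -0.2  0.9  0.2 -0.5  0.8  0.3 -0.3 -0.5  1.5 -0.5 -0.9  0.3
 -0.  -0.1  0.4]
[ 0.496  -0.1017  0.0802] [ 0.0044 -0.001   0.0802]
```

The fit shows the key tilted about 2°, with its socket 4.4 mm short along tool x. I correct that and lower.

```bash
python3 -m creep '[[0.0022,0.0002,0,0,0,0,0.01],[0.0022,0,0,0,0,0,0.01],[0,0,0,0,0,0,0.01],[0,0,0.004,0,0,0,0.01],[0,0,0.004,0,0,0,0.01],[0,0,0.003,0,0,0,0.01],[0,0,0.003,0,0,0,0.01],[0,0,0.003,0,0,0,0.01],[0,0,0,0,0,0,0.01],[0,0,0,0,0,0,0.01]]'
```

```text
time_s: 9.4
ee_pos: [0.4956, -0.097, 0.1426]
ee_rot: [[0.122, 0.992, -0.001], [0.992, -0.122, 0.0], [0.0, -0.001, -1.0]]
force: [0.4, -0.1, -1.5]
grip_width: 0.0215
grip_force: 29.8
```

```bash
python3 -m creep '[[0,0,0.002,0,0,0,0.01],[0,0,0.002,0,0,0,0.01],[0,0,0.002,0,0,0,0.01],[0,0,0.001,0,0,0,0.01],[0,0,0.001,0,0,0,0.01],[0,0,0,0,0,0,0.01],[0,0,0,0,0,0,0.01],[0,0,0,0,0,0,0.01],[0,0,0,0,0,0,0.01],[0,0,0,0,0,0,0.01]]'
python3 - <<'E'
from h import *
a=cams.grab_frame("side");s=sensors.observe();print(s["ee_pos"],s["force"],s["ft_torque"])
save(cv2.resize(a[200:320,310:450],None,fx=5,fy=5,interpolation=cv2.INTER_CUBIC),"c6.png")
E
```

```text
time_s: 10.23
ee_pos: [0.496, -0.0971, 0.1352]
ee_rot: [[0.122, 0.992, 0.0], [0.992, -0.122, -0.0], [-0.0, 0.0, -1.0]]
force: [0.3, 0.6, -1.3]
grip_width: 0.0214
grip_force: 29.8
[ 0.49594086 -0.09704629  0.13513179] [-0.30311284 -0.33493011 -1.85096918] [-0.0564987   0.12564588 -0.04260676]
```

View pics/c6.png

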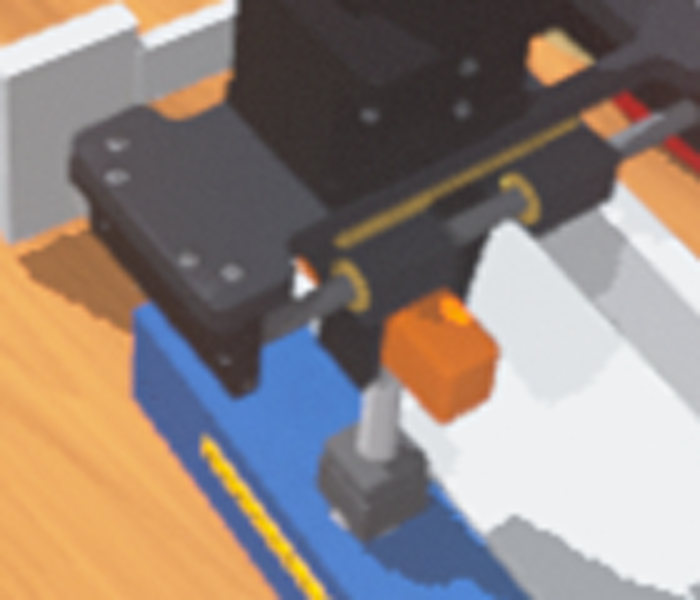

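The sleeve now covers the flange, with its lower corner at crop (370,540), and there is no vertical load yet. Lowering further.

```bash
python3 -m creep '[[0,0,0.001,0,0,0,0.01],[0,0,0,0,0,0,0.01],[0,0,0.001,0,0,0,0.01],[0,0,0,0,0,0,0.01],[0,0,0.001,0,0,0,0.01],[0,0,0,0,0,0,0.01],[0,0,0.0005,0,0,0,0.01],[0,0,0,0,0,0,0.01],[0,0,0,0,0,0,0.01],[0,0,0,0,0,0,0.01]]'
```

```text
time_s: 11.12
ee_pos: [0.4971, -0.0975, 0.1343]
ee_rot: [[0.122, 0.992, 0.003], [0.992, -0.122, -0.001], [-0.001, 0.003, -1.0]]
force: [-5.3, 1.5, 14.8]
grip_width: 0.0216
grip_force: 30.0
```

The vertical contact height matches a seated key. I ease the load and turn anticlockwise.

```bash
python3 -m creep '[[0,0,-0.0015,0,0,0,0.01],[0,0,0,0,0,-5,0.01],[0,0,0,0,0,-5,0.01],[0,0,0,0,0,-5,0.01],[0,0,0,0,0,-5,0.01],[0,0,0,0,0,-5,0.01],[0,0,0,0,0,-5,0.01],[0,0,0,0,0,-5,0.01],[0,0,0,0,0,-5,0.01],[0,0,0,0,0,0,0.01]]'
python3 -c "
from h import *
s=sensors.observe();print(s['force'],s['ft_torque'],s['q'])"
```

```text
time_s: 11.95
ee_pos: [0.4963, -0.0968, 0.1345]
ee_rot: [[-0.548, 0.837, 0.001], [0.837, 0.548, 0.0], [-0.0, 0.001, -1.0]]
force: [-3.5, 2.6, 9.4]
grip_width: 0.0217
grip_force: 29.9
[-3.4772466   2.60500826  9.40603572] [ 0.49431975  0.7286666  -0.07482987] [-3.49129618e-01  1.66343484e-02  1.92133609e+00  8.15159656e-04
  1.20286525e+00 -9.29275106e-01]
```

```bash
python3 -m creep '[[0,0,0,0,0,-5,0.01],[0,0,0,0,0,-5,0.01],[0,0,0,0,0,-5,0.01],[0,0,0,0,0,-5,0.01],[0,0,0,0,0,-5,0.01],[0,0,0,0,0,-5,0.01],[0,0,0,0,0,-5,0.01],[0,0,0,0,0,-5,0.01],[0,0,0,0,0,-5,0.01],[0,0,0,0,0,-5,0.01]]'
python3 -c "
from h import *
s=sensors.observe();print(s['force'],s['ft_torque'],s['q'])
a=cams.grab_frame('side');save(cv2.resize(a[200:320,310:450],None,fx=5,fy=5,interpolation=cv2.INTER_CUBIC),'c7.png')"
```

```text
time_s: 12.78
ee_pos: [0.4961, -0.0967, 0.1344]
ee_rot: [[-0.993, 0.119, 0.0], [0.119, 0.993, 0.001], [-0.0, 0.001, -1.0]]
force: [-5.2, 2.2, 10.2]
grip_width: 0.0219
grip_force: 29.9
[-5.24327029  2.19643401 10.20839255] [ 0.70019145  0.93408224 -0.21405987] [-3.49162674e-01  1.65911450e-02  1.92143731e+00  8.51992160e-04
  1.20341997e+00 -1.80144800e+00]
```

View pics/c7.png

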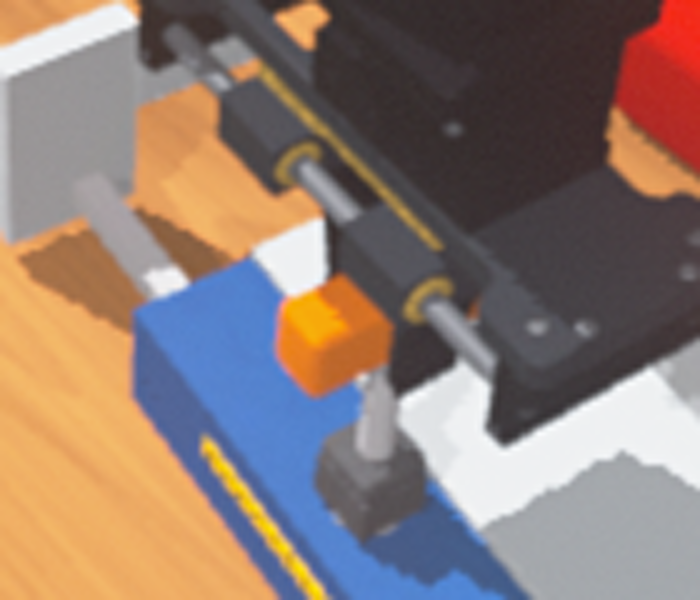

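The key sits on the flange, turned 90° from the start: handle end at crop (330,340), sleeve at (370,490). Releasing and rising.

```bash
python3 -m creep '[[0,0,-0.001,0,0,0,0.01],[0,0,0,0,0,0,0.03],[0,0,0,0,0,0,0.05],[0,0,0,0,0,0,0.07],[0,0,0,0,0,0,0.07],[0,0,0,0,0,0,0.07],[0,0,0,0,0,0,0.07],[0,0,-0.005,0,0,0,0.07],[0,0,-0.01,0,0,0,0.07],[0,0,-0.02,0,0,0,0.07]]'
python3 -m creep '[[0,0,-0.03,0,0,0,0.07],[0,0,-0.03,0,0,0,0.07],[0,0,-0.03,0,0,0,0.07],[0,0.03,0,0,0,0,0.07],[0,0.038,0,0,0,0,0.07],[0,0.038,0,0,0,0,0.07],[0,0.038,0,0,0,0,0.07],[0,0.03,0,0,0,0,0.07],[0,0,0,0,0,0,0.07],[0,0,0,0,0,0,0.07]]'
python3 - <<'E'
from h import *
np.set_printoptions(precision=4,suppress=True)
s=sensors.observe();print(s["ee_pos"],s["q"],s["time_s"])
M={c:P(c) for c in("wrist","side","top")};I={}
for c in M: I[c]=cams.grab_frame(c);save(I[c],c+"8.png")
z={"key_grip":.153,"screw_seat":.054,"stop_grip":.08,"bore_mouth":.028,"band_end":.028,"stop_rod":.028}
for c in M:
  for l in["key_grip","stop_grip","bore_mouth","stop_rod"]: print(c,l,[(round(r["conf"],2),np.round(np.array(r["at"])*[640,400],1),atz(c,np.array(r["at"])*[640,400],z[l],M[c])) for r in cams.pinpoint(c,l)][:3])
F=np.zeros((400,800,3),np.uint8);F[:250,:400]=cv2.resize(I["wrist"],(400,250));F[:,400:]=cv2.resize(I["side"][150:330,270:450],(400,400));save(F,"c8.png")
E
```

```text
time_s: 13.67
ee_pos: [0.4944, -0.0965, 0.1679]
ee_rot: [[-0.992, 0.122, -0.004], [0.122, 0.992, 0.001], [0.004, 0.001, -1.0]]
force: [-1.1, -0.1, 0.3]
grip_width: 0.068
grip_force: 0.0
time_s: 14.5
ee_pos: [0.5173, 0.077, 0.26]
ee_rot: [[-0.993, 0.119, 0.001], [0.119, 0.993, -0.0], [-0.001, -0.0, -1.0]]
force: [-0.6, -0.6, -0.7]
grip_width: 0.07
grip_force: 0.0
[0.5173 0.077  0.26  ] [-0.0028 -0.0494  1.7438 -0.0003  1.4462 -1.4543] 14.5
wrist key_grip [(0.88, array([456.4, 161.8]), array([0.5045, 0.2099, 0.153 ])), (0.79, array([133.4, 192.4]), array([ 0.4974, -0.0984,  0.153 ])), (0.27, array([333.1, 182.8]), array([0.5108, 0.0934, 0.153 ]))]
wrist stop_grip [(0.66, array([328.5, 183.1]), array([0.5282, 0.0898, 0.08  ]))]
wrist bore_mouth [(0.64, array([271.3, 172.9]), array([0.517 , 0.0134, 0.028 ])), (0.49, array([458.6,   4.3]), array([0.3411, 0.2686, 0.028 ]))]
wrist stop_rod [(0.63, array([326.9, 178.7]), array([0.5343, 0.0888, 0.028 ]))]
side key_grip [(0.69, array([168.8, 152.2]), array([0.3598, 0.352 , 0.153 ])), (0.68, array([273.8, 171.2]), array([0.4815, 0.18  , 0.153 ])), (0.32, array([328.2, 237.5]), array([ 0.4545, -0.0066,  0.153 ]))]
side stop_grip [(0.87, array([323.3, 214.9]), array([0.5259, 0.0929, 0.08  ]))]
side bore_mouth [(0.56, array([348.6, 263.4]), array([0.5155, 0.008 , 0.028 ]))]
side stop_rod [(0.63, array([328.2, 236.5]), array([0.5288, 0.082 , 0.028 ]))]
top key_grip [(0.75, array([461.9, 217.4]), array([ 0.496 , -0.1013,  0.153 ])), (0.68, array([190.7, 283.7]), array([0.3855, 0.4071, 0.153 ])), (0.67, array([285.2, 211.9]), array([0.5145, 0.2306, 0.153 ]))]
top stop_grip [(0.52, array([352.6, 108.3]), array([0.7404, 0.0904, 0.08  ]))]
top bore_mouth [(0.81, array([392.6, 215.8]), array([0.5118, 0.0065, 0.028 ]))]
top stop_rod [(0.56, array([352.6, 209. ]), array([0.529 , 0.0938, 0.028 ])), (0.26, array([446.5, 225.7]), array([ 0.4873, -0.1104,  0.028 ]))]
```

View pics/c8.png

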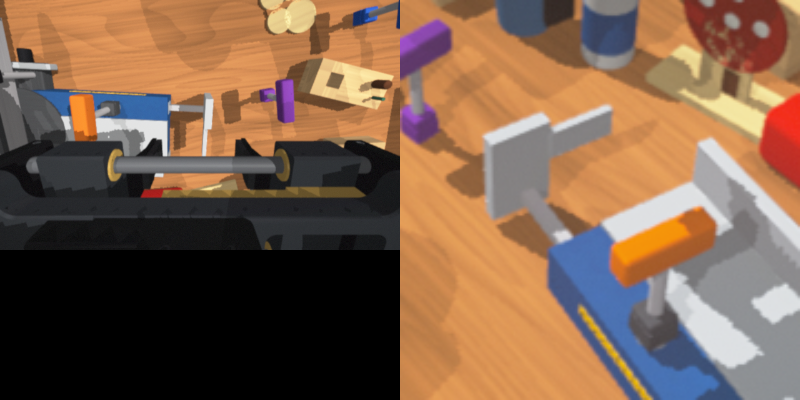

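The key is standing on the screw, with its handle at crop (665,240), and the stop block is free at crop (518,165). Next I measure the stop and the bore axis numerically.

Run:
```python
from h import *
np.set_printoptions(precision=4,suppress=True)
M={c:P(c) for c in("wrist","side","top")}
print(tri([ray("wrist",(328.5,183.1)),ray("side",(323.1,215)),ray("top",(355.6,208.7))]))
T=cv2.cvtColor(cv2.imread("pics/top8.png"),cv2.COLOR_BGR2HSV);t0=cv2.cvtColor(cv2.imread("pics/top0.png"),cv2.COLOR_BGR2HSV)
W=cv2.cvtColor(cv2.imread("pics/wrist8.png"),cv2.COLOR_BGR2HSV)
m=(t0[...,1]<70)&(t0[...,2]>100)
for v in range(164,230,3):
    c=np.flatnonzero(m[v,340:400])+340; print(v,(c.min(),c.max(),len(c)) if len(c) else "",end="; ")
print()
m=(W[...,1]<70)&(W[...,2]>90)
for v in range(145,228,4):
    c=np.flatnonzero(m[v,270:360])+270; print(v,(c.min(),c.max(),len(c)) if len(c) else "",end="; ")
print()
# housing long front edge (blue/orange) in wrist+top: rows where blue starts
b=(t0[...,0]>100)&(t0[...,0]<125)&(t0[...,1]>120)
E_=[(u,np.flatnonzero(b[200:250,u]).max()+200.5) for u in range(400,500,4) if b[200:250,u].any()]
A=np.array([atz("top",e,.05,M["top"]) for e in E_]);k=np.polyfit(A[:,1],A[:,0],1);print("front bottom edge slope",90-np.degrees(np.arctan(k[0])),np.std(A[:,0]-np.polyval(k,A[:,1])))
b=(W[...,0]>100)&(W[...,0]<125)&(W[...,1]>120)
E_=[(u,np.flatnonzero(b[130:200,u]).min()+129.5) for u in range(190,262,4) if b[130:200,u].any()]
A=np.array([atz("wrist",e,.05,M["wrist"]) for e in E_]);k=np.polyfit(A[:,1],A[:,0],1);print("w slope",90-np.degrees(np.arctan(k[0])),np.std(A[:,0]-np.polyval(k,A[:,1])))
for v in range(152,200,6):
    c=np.flatnonzero(b[v,:300]); print(v,c.max() if len(c) else "",atz("wrist",(c.max()+.5,v),.05,M["wrist"]) if len(c) else "")
```

```text
(array([0.5249, 0.0903, 0.083 ]), [np.float64(0.0028810928117961147), np.float64(0.0013914431238159105), np.float64(0.001612986216320284)])
164 (np.int64(395), np.int64(399), 5); 167 (np.int64(360), np.int64(399), 7); 170 (np.int64(359), np.int64(399), 8); 173 (np.int64(359), np.int64(399), 8); 176 (np.int64(358), np.int64(399), 10); 179 (np.int64(358), np.int64(399), 9); 182 (np.int64(357), np.int64(399), 10); 185 (np.int64(357), np.int64(399), 10); 188 (np.int64(357), np.int64(399), 9); 191 (np.int64(356), np.int64(399), 11); 194 (np.int64(355), np.int64(399), 12); 197 (np.int64(353), np.int64(399), 14); 200 (np.int64(351), np.int64(399), 17); 203 (np.int64(351), np.int64(399), 14); 206 (np.int64(350), np.int64(359), 10); 209 (np.int64(350), np.int64(391), 26); 212 (np.int64(349), np.int64(391), 43); 215 (np.int64(349), np.int64(391), 31); 218 (np.int64(348), np.int64(390), 13); 221 (np.int64(348), np.int64(357), 10); 224 (np.int64(348), np.int64(354), 7); 227 (np.int64(391), np.int64(391), 1); 
145 ; 149 (np.int64(327), np.int64(335), 9); 153 (np.int64(273), np.int64(337), 12); 15
[... 371 characters left out ...]
(272), np.int64(339), 16); 197 (np.int64(272), np.int64(338), 14); 201 (np.int64(325), np.int64(338), 14); 205 (np.int64(271), np.int64(338), 15); 209 (np.int64(271), np.int64(331), 8); 213 (np.int64(271), np.int64(331), 8); 217 (np.int64(271), np.int64(331), 9); 221 (np.int64(271), np.int64(330), 8); 225 (np.int64(271), np.int64(330), 8); 
front bottom edge slope 80.04965617277162 0.0012532157734284112
w slope 83.8434199424457 0.001074955016533156
152 271 [0.4855 0.021  0.05  ]
158 272 [0.4933 0.021  0.05  ]
164 267 [0.5002 0.0133 0.05  ]
170 267 [0.5079 0.012  0.05  ]
176 267 [0.5157 0.0106 0.05  ]
182 272 [0.5245 0.0158 0.05  ]
188 270 [0.5322 0.0119 0.05  ]
194 270 [0.5403 0.0105 0.05  ]
```

Run:
```python
from h import *
np.set_printoptions(precision=4,suppress=True)
M=P("wrist");print(-M[1].T@M[2])
for v,a,b in((165,324.5,341.5),(177,324.5,340.5),(189,324.5,339.5),(201,324.5,338.5)): print(v,atz("wrist",(a,v),.105,M),atz("wrist",(b,v),.105,M),atz("wrist",(b,v),.08,M))
W=cv2.cvtColor(cv2.imread("pics/wrist8.png"),cv2.COLOR_BGR2HSV);m=(W[...,1]<80)&(W[...,2]>80)
for u in(280,290,300,310,318):
    c=np.flatnonzero(m[150:200,u])+150;print(u,c.min(),c.max(),len(c),atz("wrist",(u,(c.min()+c.max())/2),.034,M))
u=np.array([.167,.986]);print("axis at",np.array([.4957,-.0973])+u*.19)
```

```text
[0.4454 0.0849 0.4221]
165 [0.5009 0.086  0.105 ] [0.5031 0.1046 0.105 ] [0.5077 0.1061 0.08  ]
177 [0.5143 0.0844 0.105 ] [0.5164 0.1021 0.105 ] [0.522  0.1034 0.08  ]
189 [0.528  0.0828 0.105 ] [0.53   0.0996 0.105 ] [0.5367 0.1007 0.08  ]
201 [0.542  0.0812 0.105 ] [0.5439 0.097  0.105 ] [0.5517 0.0979 0.08  ]
280 167 178 12 [0.5161 0.0251 0.034 ]
290 167 177 11 [0.5171 0.0387 0.034 ]
300 168 178 11 [0.5201 0.0519 0.034 ]
310 168 178 11 [0.5217 0.0654 0.034 ]
318 169 179 11 [0.5245 0.076  0.034 ]
axis at [0.5274 0.09  ]
```

```bash
python3 -m creep '[[0,0,0,0,0,2.7,0.06],[-0.0072,0.0159,0,0,0,0,0.06],[0,0,0.03,0,0,0,0.06],[0,0,0.035,0,0,0,0.06],[0,0,0.035,0,0,0,0.06],[0,0,0.035,0,0,0,0.06],[0,0,0.034,0,0,0,0.06],[0,0,0.02,0,0,0,0.06],[0,0,0.01,0,0,0,0.06],[0,0,0,0,0,0,0.06]]'
python3 -m creep '[[0,0,0,0,0,0,0.04],[0,0,0,0,0,0,0.03],[0,0,0,0,0,0,0.025],[0,0,0,0,0,0,0.02],[0,0,0,0,0,0,0.018],[0,0,0,0,0,0,0.016],[0,0,0,0,0,0,0.014],[0,0,0,0,0,0,0.012],[0,0,0,0,0,0,0.01],[0,0,0,0,0,0,0.005]]'
python3 -c "
from h import *
s=sensors.observe();print(s['force'],s['ft_torque'],s['q'])"
```

```text
time_s: 16.08
ee_pos: [0.5248, 0.0901, 0.0574]
ee_rot: [[-0.986, 0.169, -0.005], [0.169, 0.986, -0.0], [0.005, -0.001, -1.0]]
force: [-0.4, 0.4, 0.6]
grip_width: 0.0602
grip_force: 0.0
time_s: 16.92
ee_pos: [0.5271, 0.0902, 0.0602]
ee_rot: [[-0.986, 0.169, 0.0], [0.169, 0.986, 0.0], [-0.0, 0.0, -1.0]]
force: [0.0, 0.3, 1.1]
grip_width: 0.0137
grip_force: 30.0
[0.04663269 0.25150577 1.09461619] [0.10852265 0.02875522 0.00148541] [ 2.19205678e-02  1.86130378e-01  1.89381956e+00  1.21029486e-04
  1.06132495e+00 -1.37914892e+00]
```

```bash
python3 -m creep '[[0,0.001,0,0,0,0,0.005],[0,0.002,0,0,0,0,0.005],[0,0.003,0,0,0,0,0.005],[0,0.004,0,0,0,0,0.005],[0,0.004,0,0,0,0,0.005],[0,0.004,0,0,0,0,0.005],[0,0.004,0,0,0,0,0.005],[0,0.004,0,0,0,0,0.005],[0,0.003,0,0,0,0,0.005],[0,0.001,0,0,0,0,0.005]]'
python3 -c "
from h import *
s=sensors.observe();print(s['force'],s['ft_torque'],s['grip_width'])"
```

```text
time_s: 17.75
ee_pos: [0.5321, 0.1203, 0.0601]
ee_rot: [[-0.986, 0.169, 0.0], [0.169, 0.986, 0.0], [0.0, 0.0, -1.0]]
force: [-0.6, -1.3, 1.9]
grip_width: 0.0137
grip_force: 30.0
[-0.61209602 -1.32950819  1.92189409] [-0.46431348  0.14102951 -0.07333906] 0.013660963211122921
```

It slides freely at about 1.5 N with little lateral force. Continuing.

```bash
python3 -m creep '[[0,0.002,0,0,0,0,0.005],[0,0.003,0,0,0,0,0.005],[0,0.004,0,0,0,0,0.005],[0,0.004,0,0,0,0,0.005],[0,0.004,0,0,0,0,0.005],[0,0.004,0,0,0,0,0.005],[0,0.003,0,0,0,0,0.005],[0,0.002,0,0,0,0,0.005],[0,0,0,0,0,0,0.005],[0,0,0,0,0,0,0.005]]'
python3 - <<'E'
from h import *
np.set_printoptions(precision=4,suppress=True)
s=sensors.observe();t=np.array(s["ee_pos"]);print(s['force'],s['grip_width'])
u=np.array(s["ee_rot"])[:,1];be=t-u*.137;be[2]=.034
for c in("side","top"):
    M=P(c);im=cams.grab_frame(c);save(im,c+"9.png")
    for l in["band_end","bore_mouth"]: print(c,l,[(round(r["conf"],2),np.round(np.array(r["at"])*[640,400],1)) for r in cams.pinpoint(c,l)][:2])
    h=cv2.cvtColor(im,cv2.COLOR_RGB2HSV);r=((h[...,0]<8)|(h[...,0]>170))&(h[...,1]>140)&(h[...,2]>60)
    p=proj(c,be,M);print(c,"pred band end",p,"mouth",proj(c,[.5141,.0112,.034],M));v0,u0=int(p[1])-18,int(p[0])-18
    ys,xs=np.nonzero(r[v0:v0+36,u0:u0+36]);print(len(xs))
    if len(xs):
        w=np.array([atz(c,(x+u0,y+v0),.034,M) for x,y in zip(xs,ys)]);al=(w-[.5141,.0112,.034])@[.167,.986,0]
        print("along bore from mouth",al.min(),al.max(),np.percentile(al,[10,90]),xs.min()+u0,xs.max()+u0,ys.min()+v0,ys.max()+v0)
    print(s["time_s"])
E
```

```text
time_s: 18.58
ee_pos: [0.5365, 0.1457, 0.0601]
ee_rot: [[-0.986, 0.169, 0.0], [0.169, 0.986, 0.001], [-0.0, 0.001, -1.0]]
force: [0.3, 1.5, 2.4]
grip_width: 0.0139
grip_force: 30.0
[0.2559 1.497  2.3809] 0.013926149313169697
side band_end [(0.87, array([349.6, 264. ]))]
side bore_mouth [(0.73, array([348. , 263.3]))]
side pred band end [346.8267 260.9624] mouth [346.9523 260.5963]
0
18.5833
top band_end []
top bore_mouth [(0.56, array([393.1, 214.9]))]
top pred band end [391.0838 214.9282] mouth [390.8404 214.597 ]
0
18.5833
```

Run:
```python
from h import *
np.set_printoptions(precision=4,suppress=True)
for c in("side","top"):
    im=cv2.imread(f"pics/{c}9.png");M=P(c)
    for s in np.arange(-.008,.03,.002):
        row=[]
        for lat in(-.003,0,.003):
            X=np.array([.5141+.167*s+.986*lat,.0112+.986*s-.167*lat,.034]);p=np.round(proj(c,X,M)).astype(int)
            row.append(tuple(int(k) for k in im[p[1],p[0]][::-1]))
        print(c,round(s*1000),p,row)
```

```text
side -8 [351 263] [(71, 104, 159), (68, 91, 137), (65, 79, 114)]
side -6 [350 262] [(69, 102, 160), (64, 77, 113), (66, 77, 113)]
side -4 [350 261] [(69, 102, 160), (66, 79, 116), (65, 76, 112)]
side -2 [349 261] [(73, 113, 179), (65, 77, 112), (65, 77, 113)]
side 0 [348 260] [(71, 102, 158), (68, 85, 126), (64, 75, 110)]
side 2 [348 259] [(72, 113, 178), (69, 98, 151), (66, 80, 118)]
side 4 [347 258] [(72, 114, 181), (72, 108, 171), (73, 109, 173)]
side 6 [347 258] [(84, 121, 183), (111, 138, 188), (73, 109, 173)]
side 8 [346 257] [(187, 193, 215), (111, 138, 188), (122, 132, 164)]
side 10 [345 256] [(187, 193, 215), (152, 153, 166), (149, 143, 146)]
side 12 [345 256] [(228, 224, 226), (148, 142, 144), (149, 143, 146)]
side 14 [344 255] [(205, 201, 204), (147, 142, 145), (147, 141, 145)]
side 16 [344 254] [(177, 173, 177), (162, 157, 161), (147, 141, 145)]
side 18 [343 253] [(199, 194, 199), (145, 141, 144), (146, 141, 144)]
side 20 [343 253] [(163, 159, 163), (146, 141, 143), (146, 141, 144)]
side 22 [342 252] [(164, 159, 160), (146, 141, 143), (147, 143, 144)]
side 24 [342 251] [(
[... 649 characters left out ...]
, (101, 57, 49), (104, 61, 56)]
top 8 [387 213] [(108, 63, 56), (105, 62, 52), (105, 62, 54)]
top 10 [386 213] [(112, 66, 59), (111, 63, 56), (111, 65, 57)]
top 12 [386 212] [(102, 60, 54), (104, 61, 55), (112, 68, 60)]
top 14 [385 212] [(95, 55, 52), (95, 56, 48), (111, 65, 58)]
top 16 [384 212] [(95, 57, 50), (95, 56, 48), (97, 57, 50)]
top 18 [383 212] [(93, 55, 48), (97, 59, 52), (92, 52, 48)]
top 20 [382 212] [(93, 55, 48), (93, 54, 49), (94, 57, 49)]
top 22 [381 212] [(96, 58, 52), (92, 51, 45), (93, 54, 48)]
top 24 [380 212] [(93, 54, 48), (95, 57, 50), (95, 56, 51)]
top 26 [379 212] [(94, 54, 47), (92, 52, 45), (94, 56, 49)]
top 28 [378 211] [(92, 53, 46), (94, 55, 49), (94, 55, 49)]
```

The side view of the mouth is masked by the housing's upper edge, so I'll look with the wrist camera.

Run:
```python
from h import *
np.set_printoptions(precision=4,suppress=True)
M=P("wrist");im=cams.grab_frame("wrist");save(im,"w10.png")
for l in["band_end","bore_mouth","stop_grip"]: print(l,[(round(r["conf"],2),np.round(np.array(r["at"])*[640,400],1)) for r in cams.pinpoint("wrist",l)][:2])
for s in list(np.arange(-.012,.034,.002)):
    X=np.array([.5141+.167*s,.0112+.986*s,.034]);p=proj("wrist",X,M);q=np.round(p).astype(int)
    print(round(s*1000),p,im[q[1],q[0]] if 0<=q[1]<400 and 0<=q[0]<640 else "", end=";\n")
h=cv2.cvtColor(im,cv2.COLOR_RGB2HSV);r=(((h[...,0]<6)|(h[...,0]>172))&(h[...,1]>130)&(h[...,2]>50)).astype(np.uint8)
n,l,st,ce=cv2.connectedComponentsWithStats(r);print([(st[i],ce[i]) for i in range(1,n) if st[i,4]>15])
```

```text
band_end []
bore_mouth [(0.74, array([128.5, 221.9]))]
stop_grip [(0.61, array([317.8, 253.8]))]
-12 [103.294  222.6603] [ 48  90 145];
-10 [106.1798 222.6534] [ 41  76 122];
-8 [109.0656 222.6465] [ 42  75 122];
-6 [111.9513 222.6395] [ 41  75 122];
-4 [114.8371 222.6326] [127 139 160];
-2 [117.7229 222.6257] [173 174 175];
0 [120.6087 222.6187] [193 138 139];
2 [123.4944 222.6118] [232  48  43];
4 [126.3802 222.6049] [232  45  39];
6 [129.266 222.598] [231  49  46];
8 [132.1517 222.591 ] [209 202 204];
10 [135.0375 222.5841] [209 204 205];
12 [137.9233 222.5772] [196 191 192];
14 [140.809  222.5702] [156 152 153];
16 [143.6948 222.5633] [140 136 137];
18 [146.5805 222.5564] [142 138 138];
20 [149.4663 222.5495] [141 138 139];
22 [152.3521 222.5425] [141 137 139];
24 [155.2378 222.5356] [139 136 137];
26 [158.1236 222.5287] [140 139 139];
28 [161.0094 222.5217] [139 137 137];
30 [163.8951 222.5148] [140 137 138];
32 [166.7809 222.5079] [140 138 138];
[(array([121, 209,  17,  23, 186], dtype=int32), array([126.5806, 220.4624]))]
```

The wrist colours along the rod show the mouth at about −4.5 mm, plain steel after it, and then the whole red band from 0 to 8 mm. That puts the band's end about 4–5 mm outside the mouth, so I hand in.

```bash
python3 -c "
from rig import env
print(env.finish_job())"
```

```text
the job is handed in; nothing more can be done
None
```

The job is handed in: the key stands on the screw after a quarter turn anticlockwise, and the rod slid freely until its whole red band was about 4–5 mm out of the bore, with the stop still gripped; I viewed 12 pictures, two over the limit of 10.

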